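Put the mixed-up mould lids back on their own bases

ROBOT

A 7-joint arm with a two-finger parallel gripper is mounted at the origin on the work surface. World frame = base frame: x ahead of the robot, y to its left, z up, the work surface at z = 0. Lengths are in m, angles in rad, forces in N, time in s.
With the tool pointing down it reaches from about 0.4 to 0.85 m from the base axis. Payload 10.4 kg.
Tool frame: the origin (TCP) lies at the very end of the fingers, on their centre line; the grasp point (between the pads) lies 19 mm behind it; z points along the fingers, y is the line along which they close (so a half turn about z gives the same grasp; the last joint's range is limited). The gripper opens to 87 mm and grips with 3 to 60 N. Pads are 19 mm wide; open, the fingers measure 117 mm over their backs; the gripper's body (75 mm by 190 mm) begins 51 mm behind the grasp point.
Start: joints at [-1.3, 0.332, -0.065, 1.46, 0.022, 1.35, -0.088], TCP at [0.181, 0.598, 0.223] pointing down, gripper open.
Joint ranges: [-2.6, 2.6], [-0.5, 2.12], [-1.47, 1.34], [0.16, 2.42], [-1.27, 4.41], [0.06, 2.06], [-2.6, 2.6]. Speed limits (rad/s): [2.22, 2.22, 2.79, 2.79, 3.14, 3.14, 3.14].

INTERFACE

Orientations are given as a unit quaternion [x, y, z, w].
In Python, from bench import r gives the robot as it stands.
- The arm moves only by the tool creep_tool, called after ">>>" as name([rows], argument=value, ...), one row to a line, values as JSON. Schema: {"type":"object","properties":{"motion":{"type":"array","items":{"type":"object","properties":{"xyz":{"type":"array","items":{"type":"number"},"minItems":3,"maxItems":3},"turn":{"type":"number"},"aperture":{"type":"number"}},"additionalProperties":false,"required":["aperture"]},"minItems":1,"maxItems":12},"squeeze":{"type":"number"},"only":{"type":"string"},"quiet":{"type":"boolean"},"lines":{"type":"string"}},"required":["motion"],"additionalProperties":false}. motion is a list of rows, 1 to 12 of them, each an object with the fields xyz (a list: dx, dy, dz in fractions of the full range, 1 being 0.75 m), turn (a turn about the tool's z in parts of the range, where 1.0 means pi/2 rad), aperture (the finger opening in m); a field left out counts as zero (the opening has to be given); each row is the pose to reach, as a shift and turn from the pose commanded when the call began, along the tool's axes at that moment; what a row does not reach only later rows make up. A row lasts 1/10 s, in which the tool goes at most 0.05 m and 0.15 rad, less where a joint would pass 70% of its speed; a pose out of reach is approached as far as the arm can. The fingers move at their own pace and stop on an object; squeeze is the grip in N (left out, the last holds). Time passes only in rows, so rows that do not move let the fingers close. The tool returns the time, the measured TCP pose, the force, the opening and the grip force at its end. only (a regular expression) keeps the lines of the reply that match it, lines (a string "A,B") keeps lines A to B, and quiet returns only ok. Input that does not fit is refused with a message, and nothing moves.
- r.read_state(): the state, without advancing time (a new reading comes with each control period).
- r.camera(name): name is "scene" or "side" or "wrist"; returns a dict with "img" (480x640x3 uint8, red, green, blue), "fx", "fy", "cx", "cy" (pixels), "pose" (4x4, takes a point from camera to world coordinates). Camera axes: x right, y down, z forward; pixel columns grow to the right and rows downward; lengths in m; the calibration is good to about 2 mm. A picture is of the moment at which its call begins. There is no depth.
- r.close_job(): hands the job in; it is judged then, once.
Trained networks look in the newest picture that a camera, given by its name, has taken for a name from the list of things; names that differ only in an ending like _2 or _b are one class to them, and where a whole thing is asked for, a point or a joint stands for the part that bears it (a point fixed in the world has none). Each returns a list of dicts, best first, with "p" (0 to 1); they miss things now and then, are a little off and sometimes report something else, mostly with a low value. They report only what shows in the picture. A call takes as long as a camera call.
- r.recognise(camera, label): "position" ([column, row] as shares, 0 to 1, of the picture: columns of its width, rows of its height, amid what is visible of it).
- r.regions_of(camera, label): "pixels" (480x640 bool, what is visible of it) and "position" ([column, row] as shares, 0 to 1, of the picture: columns of its width, rows of its height, amid what is visible of it).
The state is a dict: "time": time; "joint_positions": joint angles; "joint_vel": joint speeds; "joint_torque": joint torques, N m; "ee_pos": TCP position; "eef_rot": TCP orientation; "ft_force": force on the tool from outside, world axes, zero at the start; "torque": the same for the moment, N m; "width": finger opening in m; "grip_force": force on a finger pad.
Only numpy, scipy, OpenCV 4.12 (cv2) and the standard library are available. Lean on these libraries where they do the work, as an engineer would, in place of code of your own. Each camera call takes 0.05 s, during which the arm holds its last target. There are 200 camera calls.

TASK

The lids of the four small plaster moulds have been put back on the wrong bases: move them so that every lid sits fully seated on the base with paint marks of the same colour, any way round. While you swap them, park a lid only on the clean round ware board, never on the gritty bench, and set each lid down rather than letting it drop. Do not push the bases out of their places, and leave the unfired mug where it stands.

Things in the scene. Friction and masses are not known exactly. Their poses are not given: they have to be found in the camera images.
- lid_red: mould lid with three red paint strokes on its flange: round plaster piece, 66 mm tall, 0.26 kg. Origin at the centre of its underside, z up. Core 62 mm across at z = 0, 72 at z = 10; flange 94 mm across, z = 10 to 30; plain collar with a dark pour hole, 50 mm across, z = 30 to 66, to grip it by. Seated on a base, its origin is 42 mm above the base's; on the board it stands on its core.
- base_red: mould base with three red paint strokes on its shoulder, seen from above beside the lid: loose plaster cylinder 120 mm across, 52 mm tall, 0.6 kg, on the bench. Origin at the centre of its underside, z up. Cavity in its top 82 mm across, 34 mm deep, takes the lid's core with 5 mm play all round; the lid's flange rests on the rim at z = 52.
- lid_blue: mould lid with three blue paint strokes on its flange: round plaster piece, 66 mm tall, 0.26 kg. Origin at the centre of its underside, z up. Core 62 mm across at z = 0, 72 at z = 10; flange 94 mm across, z = 10 to 30; plain collar with a dark pour hole, 50 mm across, z = 30 to 66, to grip it by. Seated on a base, its origin is 42 mm above the base's; on the board it stands on its core.
- base_blue: mould base with three blue paint strokes on its shoulder, seen from above beside the lid: loose plaster cylinder 120 mm across, 52 mm tall, 0.6 kg, on the bench. Origin at the centre of its underside, z up. Cavity in its top 82 mm across, 34 mm deep, takes the lid's core with 5 mm play all round; the lid's flange rests on the rim at z = 52.
- lid_green: mould lid with three green paint strokes on its flange: round plaster piece, 66 mm tall, 0.26 kg. Origin at the centre of its underside, z up. Core 62 mm across at z = 0, 72 at z = 10; flange 94 mm across, z = 10 to 30; plain collar with a dark pour hole, 50 mm across, z = 30 to 66, to grip it by. Seated on a base, its origin is 42 mm above the base's; on the board it stands on its core.
- base_green: mould base with three green paint strokes on its shoulder, seen from above beside the lid: loose plaster cylinder 120 mm across, 52 mm tall, 0.6 kg, on the bench. Origin at the centre of its underside, z up. Cavity in its top 82 mm across, 34 mm deep, takes the lid's core with 5 mm play all round; the lid's flange rests on the rim at z = 52.
- lid_yellow: mould lid with three yellow paint strokes on its flange: round plaster piece, 66 mm tall, 0.26 kg. Origin at the centre of its underside, z up. Core 62 mm across at z = 0, 72 at z = 10; flange 94 mm across, z = 10 to 30; plain collar with a dark pour hole, 50 mm across, z = 30 to 66, to grip it by. Seated on a base, its origin is 42 mm above the base's; on the board it stands on its core.
- base_yellow: mould base with three yellow paint strokes on its shoulder, seen from above beside the lid: loose plaster cylinder 120 mm across, 52 mm tall, 0.6 kg, on the bench. Origin at the centre of its underside, z up. Cavity in its top 82 mm across, 34 mm deep, takes the lid's core with 5 mm play all round; the lid's flange rests on the rim at z = 52.
- board: the empty clean ware board: round plywood disc 150 mm across and 18 mm thick, fixed on the bench. Origin at the centre of its underside, so its top is at z = 18 mm. Room for one lid to be parked.
- cup: an unfired brown clay mug, a bystander at the left of the bench: 80 mm across, 85 mm tall, with a handle. Origin at the centre of its underside. (A brush and a flat wooden rib also lie at the edges, under 30 mm high, away from the moulds.)

How it is judged:
At the end, for the whole second after the job is handed in: Each of the four lids lies on the base of its own colour: centres within 8 mm in plan, lid origin 39 to 45 mm above the base's origin (42 is fully seated), tilted less than 0.06 rad, released and at rest (horizontal distance between lid_red and base_red below 0.008 m and z of lid_red in the frame of base_red between 0.039 and 0.045 m and angle between each of lid_red, lid_blue, lid_green, lid_yellow's own z axis and vertical below 0.06 rad and linear speed of each of lid_red, lid_blue, lid_green, lid_yellow below 0.02 m/s and contact force between each of lid_red, lid_blue, lid_green, lid_yellow and the fingers below 0.05 N and horizontal distance between lid_blue and base_blue below 0.008 m and z of lid_blue in the frame of base_blue between 0.039 and 0.045 m and horizontal distance between lid_green and base_green below 0.008 m and z of lid_green in the frame of base_green between 0.039 and 0.045 m and horizontal distance between lid_yellow and base_yellow below 0.008 m and z of lid_yellow in the frame of base_yellow between 0.039 and 0.045 m); the robot touches nothing.
It fails at once if a lid lies on the bench (its origin comes lower than 9 mm above the bench top; the board's top is at 18 mm) (height (world z) of any of lid_red, lid_blue, lid_green, lid_yellow below 0.009 m).
It fails at once if a lid is dropped (it moves faster than 0.5 m/s while the fingers do not hold it: a fall of more than about 12 mm) ((linear speed of lid_red above 0.5 m/s and contact force between lid_red and the fingers below 0.1 N) or (linear speed of lid_blue above 0.5 m/s and contact force between lid_blue and the fingers below 0.1 N) or (linear speed of lid_green above 0.5 m/s and contact force between lid_green and the fingers below 0.1 N) or (linear speed of lid_yellow above 0.5 m/s and contact force between lid_yellow and the fingers below 0.1 N)).
It fails at once if a base is pushed more than 20 mm from its place (distance of any of base_red, base_blue, base_green, base_yellow from where it was at the start of the episode above 0.02 m).
It fails at once if the unfired mug is pushed more than 20 mm from its place (distance of cup from where it was at the start of the episode above 0.02 m).
It also fails if it takes over 128 s, if anything falls off the work surface, if the arm or the gripper's body presses on something with over 40 N, if the wrist force passes 120 N, or if a joint passes its speed limit or range.

## Working session

There is one attempt and no reset: what is moved stays moved. The work goes in short steps, Python scripts to look and compute and a tool call to move; the robot and the scene stay as the last step left them, time stands still between calls to the robot, and variables do not carry over. Pictures are saved under pics/ and viewed, at most 14 in all, crops included, and the job is handed in when it is done.

```bash
mkdir -p pics; ls; cat > h.py <<'E'
import numpy as np, cv2
from bench import r
def shot(cam,name=None):
    c=r.camera(cam)
    if name: cv2.imwrite('pics/'+name+'.png',c['img'][:,:,::-1])
    return c
def proj(c,P):
    T=np.linalg.inv(c['pose']); p=T[:3,:3]@np.asarray(P)+T[:3,3]
    return np.array([c['fx']*p[0]/p[2]+c['cx'],c['fy']*p[1]/p[2]+c['cy']])
def ray(c,uv):
    d=c['pose'][:3,:3]@np.array([(uv[0]-c['cx'])/c['fx'],(uv[1]-c['cy'])/c['fy'],1]); return c['pose'][:3,3],d/np.linalg.norm(d)
def atz(c,uv,z):
    o,d=ray(c,uv); return o+d*(z-o[2])/d[2]
def tri(obs):
    A=np.zeros((3,3));b=np.zeros(3)
    for c,uv in obs:
        o,d=ray(c,uv);M=np.eye(3)-np.outer(d,d);A+=M;b+=M@o
    return np.linalg.solve(A,b)
E
python3 - <<'E'
from h import *
for cam in ['scene','side','wrist']:
    c=shot(cam,cam+'0'); print(cam,c['fx'],c['cx'],c['cy'],c['pose'].round(3).tolist())
    for n in ['lid_red','lid_blue','lid_green','lid_yellow','base_red','base_blue','base_green','base_yellow','board','cup']:
        print(n,[(round(float(d['p']),2),[round(float(d['position'][0])*640),round(float(d['position'][1])*480)]) for d in r.recognise(cam,n)])
s=r.read_state();print(s['ee_pos'],s['eef_rot'],s['width'],s['time'])
E
```

```text
pics
scene 513.7677954932458 326.3005870442484 244.53264094220623 [[0.844, 0.346, -0.41, 1.1], [0.536, -0.562, 0.63, -0.655], [-0.012, -0.751, -0.66, 0.891], [0.0, 0.0, 0.0, 1.0]]
lid_red [(0.76, [352, 254])]
lid_blue [(0.8, [285, 317])]
lid_green [(0.85, [332, 195])]
lid_yellow [(0.88, [176, 343])]
base_red [(0.81, [288, 346])]
base_blue [(0.76, [327, 218]), (0.2, [284, 319])]
base_green [(0.84, [188, 365]), (0.48, [284, 315])]
base_yellow [(0.7, [354, 255]), (0.62, [353, 275])]
board [(0.8, [266, 280])]
cup [(0.85, [360, 174])]
side 584.838009146404 315.38638900526877 239.75464834235098 [[0.818, -0.392, 0.422, 0.036], [-0.576, -0.551, 0.604, -0.658], [-0.005, -0.737, -0.676, 0.946], [0.0, 0.0, 0.0, 1.0]]
lid_red [(0.79, [342, 222]), (0.34, [400, 320])]
lid_blue [(0.9, [404, 293])]
lid_green [(0.84, [241, 215])]
lid_yellow [(0.56, [406, 393])]
base_red [(0.89, [397, 318])]
base_blue [(0.85, [247, 236])]
base_green [(0.88, [398, 420])]
base_yellow [(0.62, [338, 249])]
board [(0.93, [322, 308])]
cup [(0.59, [207, 186]), (0.51, [341, 226])]
wrist 421.0964548742679 315.96769872146547 234.73944594490624 [[0.289, 0.928, 0.236, 0.118], [0.957, -0.28, -0.072, 0.618], [-0.001, 0.246, -0.969, 0.385], [0.0, 0.0, 0.0, 1.0]]
lid_red []
lid_blue []
lid_green []
lid_yellow []
base_red []
base_blue []
base_green []
base_yellow []
board []
cup []
[0.1809903  0.59823918 0.22257109] [1.46343505e-01 9.89233833e-01 4.85615716e-05 2.25310581e-05] 0.08679434687025742 1.65
```

View pics/scene0.png

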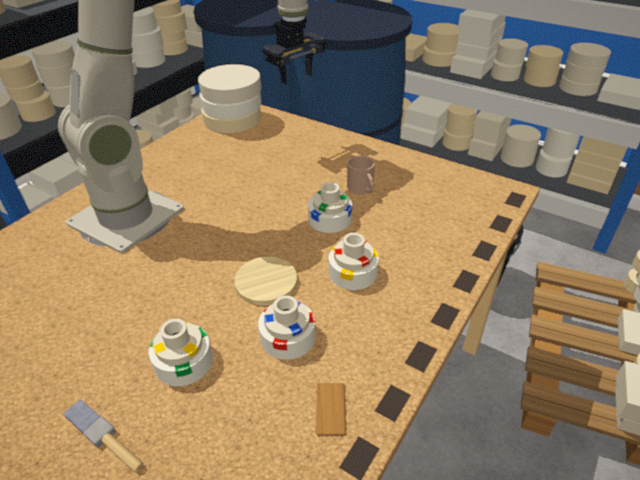

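View pics/side0.png

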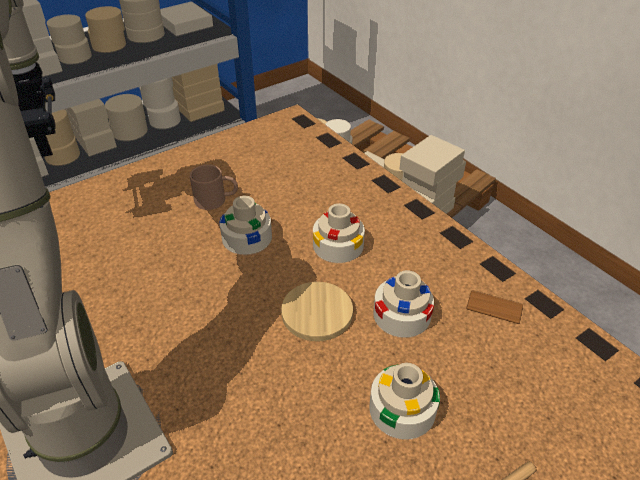

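The pictures show each lid on the wrong base:

| Lid | Now on base | Collar top, scene | Collar top, side |
|---|---|---|---|
| green | blue | (331,188) | (245,203) |
| red | yellow | (354,240) | (339,211) |
| blue | red | (286,304) | (407,278) |
| yellow | green | (174,328) | (407,373) |

The empty board is at (266,280) in the scene view and the mug at (360,174). This is one four-cycle, so it takes five moves.

```bash
cat >> h.py <<'E'
from scipy.optimize import least_squares
A=np.linspace(0,2*np.pi,90)
def circ(R,z): return np.c_[R*np.cos(A),R*np.sin(A),0*A+z]
LID=np.r_[circ(.047,.010),circ(.047,.030),circ(.025,.066)]
BASE=np.r_[circ(.06,0),circ(.06,.052)]
BOARD=np.r_[circ(.075,0),circ(.075,.018)]
def bbox(c,P):
    q=np.array(proj(c,P.T+0) if 0 else [proj(c,p) for p in P]); return np.r_[q.min(0),q.max(0)]
def mask(cam,n):
    d=r.regions_of(cam,n)
    if not d or d[0]['p']<.4: return None
    m=d[0]['pixels'].astype(np.uint8)
    k,l,s,_=cv2.connectedComponentsWithStats(m); i=1+s[1:,4].argmax()
    x,y,w,h,_=s[i]; return np.array([x-.5,y-.5,x+w-.5,y+h-.5])
def fit(views,model,idx,x0,fixz=None):
    def f(v):
        p=np.array([v[0],v[1],v[2] if fixz is None else fixz]); return np.concatenate([(bbox(c,model+p)-b)[idx] for c,b in views])
    s=least_squares(f,x0,loss='soft_l1'); return s.x,np.abs(f(s.x)).max()
E
python3 - <<'E'
from h import *
cs={k:shot(k) for k in ['scene','side']}
tops=dict(green=((331,188),(245,203)),red=((354,240),(339,211)),blue=((286,304),(407,278)),yellow=((174,328),(407,373)))
on=dict(green='blue',red='yellow',blue='red',yellow='green')
for n,(a,b) in tops.items():
    t=tri([(cs['scene'],a),(cs['side'],b)]); print(n,'top',t.round(4))
    v=[(cs[k],mask(k,'lid_'+n)) for k in cs]; v=[x for x in v if x[1] is not None]
    if v: x,e=fit(v,LID,[0,1,2,3],t-[0,0,.066]); print('  lid',x.round(4),e.round(1),len(v))
    v=[(cs[k],mask(k,'base_'+on[n])) for k in cs]; v=[x for x in v if x[1] is not None]
    if v: x,e=fit(v,BASE,[0,2,3],t-[0,0,.108]); print('  base',on[n],x.round(4),e.round(1),len(v))
v=[(cs[k],mask(k,'board')) for k in cs]; print('board',fit(v,BOARD,[0,1,2,3],[.5,0,0]))
d=r.recognise
for k in cs: print(mask(k,'cup'))
E
```

```text
green top [0.5012 0.2909 0.1054]
  lid [0.4979 0.2914 0.0395] 2.1 2
  base blue [0.4961 0.2921 0.0019] 0.3 2
red top [0.6585 0.1417 0.1056]
  lid [0.6583 0.1417 0.0424] 0.9 2
  base yellow [0.6586 0.1416 0.0019] 0.1 2
blue top [ 0.6417 -0.1054  0.1078]
  lid [ 0.6415 -0.1074  0.043 ] 1.0 2
  base red [ 0.6389 -0.108   0.0035] 0.9 2
yellow top [ 0.4923 -0.2728  0.1083]
  lid [ 0.4918 -0.2752  0.0426] 0.5 2
  base green [ 0.492  -0.2757  0.0043] 0.9 2
board (array([4.97520426e-01, 8.76668342e-05, 9.16879357e-04]), np.float64(1.6752217171728034))
[346.5 155.5 374.5 193.5]
[189.5 164.5 237.5 208.5]
```

Heights agree with the text: tops at about .108, lids at .042, bases near 0. First I'll move above the green lid, aligning the tool so that tool x = -world x and tool y = world y.

Careful with the scale: shifts go in shares of 0.75 m and turns go in shares of pi/2 rad. That gives: -0.392 m / 0.75 = -0.5227, -0.38 m / 0.75 = -0.5067, -0.05 rad / 1.5708 = -0.0318.

>>> creep_tool([
  {"xyz": [-0.04,-0.02,0],"turn": -0.0318,"aperture": 0.087},
  {"xyz": [-0.0933,-0.048,0],"turn": -0.0955,"aperture": 0.087},
  {"xyz": [-0.1467,-0.076,0],"turn": -0.1846,"aperture": 0.087},
  {"xyz": [-0.2,-0.104,0],"turn": -0.1872,"aperture": 0.087},
  {"xyz": [-0.2533,-0.132,0],"turn": -0.1872,"aperture": 0.087},
  {"xyz": [-0.3067,-0.16,0],"turn": -0.1872,"aperture": 0.087},
  {"xyz": [-0.36,-0.1867,0],"turn": -0.1872,"aperture": 0.087},
  {"xyz": [-0.4133,-0.2133,0],"turn": -0.1872,"aperture": 0.087},
  {"xyz": [-0.4667,-0.24,0],"turn": -0.1872,"aperture": 0.087},
  {"xyz": [-0.5067,-0.26,0],"turn": -0.1872,"aperture": 0.087},
  {"xyz": [-0.5227,-0.2693,0],"turn": -0.1872,"aperture": 0.087},
  {"xyz": [-0.5227,-0.2693,0],"turn": -0.1872,"aperture": 0.087},
], squeeze=25)

```text
time: 3.95
ee_pos: [0.4989, 0.2897, 0.2225]
eef_rot: [0.002, 1.0, -0.0, 0.0]
ft_force: [-0.2, -0.1, 0.3]
width: 0.0868
grip_force: 0.0
```

```bash
cat >> h.py <<'E'
def look(lids,bases,name=None,z=(.042,0)):
    s=r.read_state(); c=shot('wrist',name); print('t',round(s['time'],2),'tcp',s['ee_pos'].round(4) if hasattr(s['ee_pos'],'round') else s['ee_pos'],'q',np.round(s['eef_rot'],3))
    for n,M,idx,zz in [('lid_'+n,LID,[0,1,2,3],z[0]) for n in lids]+[('base_'+n,BASE,[0,1,2,3],z[1]) for n in bases]:
        b=mask('wrist',n)
        if b is None: print(n,'none');continue
        x0=atz(c,[(b[0]+b[2])/2,(b[1]+b[3])/2],zz+.03)[:2]
        x,e=fit([(c,b)],M,idx,x0,fixz=zz); print(n,x.round(4),'res',e.round(1),b)
    return c
E
python3 -c "
from h import *
look(['green'],['blue'],'w1')"
```

```text
t 3.95 tcp [0.4989 0.2897 0.2225] q [ 0.002  1.    -0.     0.   ]
lid_green [0.497  0.2898] res 0.6 [254.5 151.5 378.5 273.5]
base_blue [0.4958 0.2898] res 0.8 [242.5 131.5 390.5 279.5]
```

View pics/w1.png

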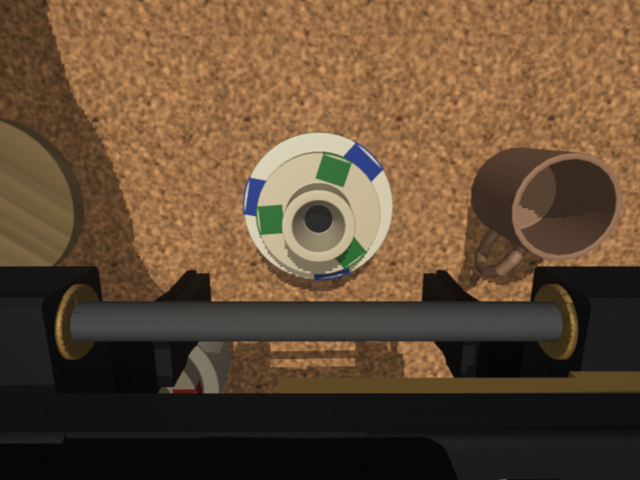

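The wrist picture shows the green lid's collar centred at (319,222) on the base with blue marks. The mug is well to the right at (560,205) and the board at left. Next: descend, grip and lift a little.

Scaled: 0.145 m / 0.75 = 0.1933, 0.0015 m / 0.75 = 0.002.

>>> creep_tool([
  {"xyz": [0.0013,0,0.04],"aperture": 0.087},
  {"xyz": [0.002,0,0.0933],"aperture": 0.087},
  {"xyz": [0.002,0,0.1467],"aperture": 0.087},
  {"xyz": [0.002,0,0.18],"aperture": 0.087},
  {"xyz": [0.002,0,0.1933],"aperture": 0.087},
  {"xyz": [0.002,0,0.1933],"aperture": 0.087},
  {"xyz": [0.002,0,0.1933],"aperture": 0.04},
  {"xyz": [0.002,0,0.1933],"aperture": 0.04},
  {"xyz": [0.002,0,0.1933],"aperture": 0.04},
  {"xyz": [0.002,0,0.1933],"aperture": 0.04},
  {"xyz": [0.002,0,0.1933],"aperture": 0.04},
  {"xyz": [0.002,0,0.1933],"aperture": 0.04},
], squeeze=25)

```text
time: 5.3
ee_pos: [0.4963, 0.2914, 0.0778]
eef_rot: [-0.0, 1.0, 0.0, 0.0]
ft_force: [-0.9, -0.9, 2.1]
width: 0.0493
grip_force: 25.0
```

Scaled: -0.29 m / 0.75 = -0.3867, -0.18 m / 0.75 = -0.24.

>>> creep_tool([
  {"xyz": [0,0,-0.0133],"aperture": 0.04},
  {"xyz": [0,0,-0.0467],"aperture": 0.04},
  {"xyz": [0,0,-0.0867],"aperture": 0.04},
  {"xyz": [0,0,-0.12],"aperture": 0.04},
  {"xyz": [0,-0.0267,-0.1333],"aperture": 0.04},
  {"xyz": [0,-0.08,-0.1333],"aperture": 0.04},
  {"xyz": [0,-0.1333,-0.1333],"aperture": 0.04},
  {"xyz": [0,-0.1867,-0.1333],"aperture": 0.04},
  {"xyz": [0,-0.24,-0.1333],"aperture": 0.04},
  {"xyz": [0,-0.2933,-0.1333],"aperture": 0.04},
  {"xyz": [0,-0.3467,-0.1333],"aperture": 0.04},
  {"xyz": [0,-0.3867,-0.1333],"aperture": 0.04},
])

```text
time: 6.5
ee_pos: [0.4952, -0.0021, 0.1775]
eef_rot: [0.001, 1.0, -0.0, -0.0]
ft_force: [0.9, 0.3, -2.7]
width: 0.0496
grip_force: 25.0
```

>>> creep_tool([
  {"aperture": 0.04},
  {"xyz": [0,0,0.0267],"aperture": 0.04},
  {"xyz": [0,0,0.0667],"aperture": 0.04},
  {"xyz": [0,0,0.1067],"aperture": 0.04},
  {"xyz": [0,0,0.1333],"aperture": 0.04},
  {"xyz": [0,0,0.1467],"aperture": 0.04},
  {"xyz": [0,0,0.1507],"aperture": 0.04},
  {"xyz": [0,0,0.1533],"aperture": 0.04},
])

```text
time: 7.3
ee_pos: [0.4966, 0.0015, 0.0631]
eef_rot: [-0.0, 1.0, 0.0, 0.0]
ft_force: [0.4, 0.7, -1.7]
width: 0.0496
grip_force: 25.0
```

```bash
python3 -c "
from h import *
c=shot('side','s1')
"
```

```text
(no output)
```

View pics/s1.png

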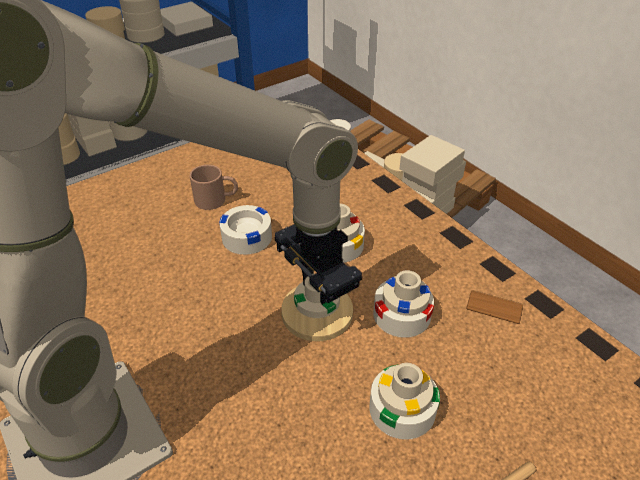

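The green lid hangs over the board at (318,295), and the blue-marked base stands empty at (246,230). I'll lower gently to contact and check the force.

Scaled: 0.0095 m / 0.75 = 0.0127, 0.009 m / 0.75 = 0.012.

>>> creep_tool([
  {"xyz": [0,0,0.004],"aperture": 0.04},
  {"xyz": [0,0,0.008],"aperture": 0.04},
  {"xyz": [0,0,0.0107],"aperture": 0.04},
  {"xyz": [0,0,0.012],"aperture": 0.04},
  {"xyz": [0,0,0.0127],"aperture": 0.04},
  {"xyz": [0,0,0.0127],"aperture": 0.04},
])

```text
time: 7.95
ee_pos: [0.4963, 0.0014, 0.0537]
eef_rot: [-0.0, 1.0, 0.0, -0.0]
ft_force: [-5.7, 0.5, 7.2]
width: 0.0492
grip_force: 25.0
```

Contact confirmed (force +7 N up). Release, rise, and go above the blue lid.

Scaled: -0.16 m / 0.75 = -0.2133, -0.14 m / 0.75 = -0.1867.

>>> creep_tool([
  {"aperture": 0.087},
  {"aperture": 0.087},
  {"aperture": 0.087},
  {"aperture": 0.087},
  {"xyz": [0,0,-0.0267],"aperture": 0.087},
  {"xyz": [0,0,-0.08],"aperture": 0.087},
  {"xyz": [0,0,-0.1333],"aperture": 0.087},
  {"xyz": [0,0,-0.1867],"aperture": 0.087},
  {"xyz": [-0.0267,-0.02,-0.2133],"aperture": 0.087},
  {"xyz": [-0.0667,-0.0493,-0.2133],"aperture": 0.087},
  {"xyz": [-0.1067,-0.08,-0.2133],"aperture": 0.087},
  {"xyz": [-0.1467,-0.1093,-0.2133],"aperture": 0.087},
])

```text
time: 9.15
ee_pos: [0.6075, -0.0814, 0.2133]
eef_rot: [-0.0, 1.0, 0.0, 0.0]
ft_force: [0.2, 0.7, 0.2]
width: 0.0876
grip_force: 0.0
```

>>> creep_tool([
  {"xyz": [-0.0333,-0.0267,0],"aperture": 0.087},
  {"xyz": [-0.0467,-0.0347,0],"aperture": 0.087},
  {"xyz": [-0.0467,-0.0347,0],"aperture": 0.087},
  {"xyz": [-0.0467,-0.0347,0],"aperture": 0.087},
])

```text
time: 9.55
ee_pos: [0.641, -0.1063, 0.2126]
eef_rot: [-0.0, 1.0, 0.0, -0.0]
ft_force: [-0.3, -0.1, -0.2]
width: 0.0869
grip_force: 0.0
```

```bash
python3 -c "
from h import *
look(['blue'],['red'])
cs={k:shot(k) for k in ['scene','side']}
v=[(cs[k],mask(k,'lid_green')) for k in cs];v=[x for x in v if x[1] is not None]
print('green',fit(v,LID,[0,1,2,3],[.5,0,.018]),len(v))
v=[(cs[k],mask(k,'base_blue')) for k in cs];v=[x for x in v if x[1] is not None]
print('base blue',fit(v,BASE,[0,1,2,3],[.5,.29,0]),len(v))
"
```

```text
t 9.55 tcp [ 0.641  -0.1063  0.2126] q [-0.  1.  0. -0.]
lid_blue [ 0.6409 -0.1087] res 1.5 [249.5 155.5 376.5 279.5]
base_red [ 0.638  -0.1077] res 0.9 [238.5 132.5 390.5 283.5]
green (array([0.49736931, 0.00239053, 0.01852709]), np.float64(12.04383775154028)) 2
base blue (array([ 0.49832462,  0.29544954, -0.00170829]), np.float64(5.620768065171944)) 2
```

Green stands on the board at z .0185. Now I'll grasp the blue lid and lift it.

Scaled: 0.135 m / 0.75 = 0.18, -0.002 m / 0.75 = -0.0027.

>>> creep_tool([
  {"xyz": [0,-0.0027,0.04],"aperture": 0.087},
  {"xyz": [0,-0.0027,0.0933],"aperture": 0.087},
  {"xyz": [0,-0.0027,0.1467],"aperture": 0.087},
  {"xyz": [0,-0.0027,0.1733],"aperture": 0.087},
  {"xyz": [0,-0.0027,0.18],"aperture": 0.087},
  {"xyz": [0,-0.0027,0.18],"aperture": 0.087},
  {"xyz": [0,-0.0027,0.18],"aperture": 0.04},
  {"xyz": [0,-0.0027,0.18],"aperture": 0.04},
  {"xyz": [0,-0.0027,0.18],"aperture": 0.04},
  {"xyz": [0,-0.0027,0.18],"aperture": 0.04},
  {"xyz": [0,-0.0027,0.18],"aperture": 0.04},
  {"xyz": [0,-0.0027,0.18],"aperture": 0.04},
])

```text
time: 11.2
ee_pos: [0.6414, -0.1085, 0.0782]
eef_rot: [-0.0, 1.0, 0.0, 0.0]
ft_force: [-0.9, 0.1, 1.6]
width: 0.0496
grip_force: 25.0
```

>>> creep_tool([
  {"xyz": [0,0,-0.0133],"aperture": 0.04},
  {"xyz": [0,0,-0.0467],"aperture": 0.04},
  {"xyz": [0,0,-0.0867],"aperture": 0.04},
  {"xyz": [0,0,-0.1267],"aperture": 0.04},
  {"xyz": [0,0,-0.16],"aperture": 0.04},
  {"xyz": [0,0,-0.1733],"aperture": 0.04},
  {"xyz": [0,0,-0.1733],"aperture": 0.04},
])

```text
time: 11.9
ee_pos: [0.6418, -0.1087, 0.2093]
eef_rot: [-0.0, 1.0, 0.0, 0.001]
ft_force: [-0.1, 0.5, -3.1]
width: 0.0496
grip_force: 25.0
```

Scaled: 0.4 m / 0.75 = 0.5333, 0.39 m / 0.75 = 0.52.

>>> creep_tool([
  {"xyz": [0.008,0.02,0],"aperture": 0.04},
  {"xyz": [0.024,0.0667,0],"aperture": 0.04},
  {"xyz": [0.044,0.12,0],"aperture": 0.04},
  {"xyz": [0.0627,0.1733,0],"aperture": 0.04},
  {"xyz": [0.0827,0.2267,0],"aperture": 0.04},
  {"xyz": [0.1027,0.28,0],"aperture": 0.04},
  {"xyz": [0.1213,0.3333,0],"aperture": 0.04},
  {"xyz": [0.1413,0.3867,0],"aperture": 0.04},
  {"xyz": [0.16,0.44,0],"aperture": 0.04},
  {"xyz": [0.18,0.4933,0],"aperture": 0.04},
  {"xyz": [0.1907,0.52,0],"aperture": 0.04},
  {"xyz": [0.1947,0.5333,0],"aperture": 0.04},
])

```text
time: 13.1
ee_pos: [0.4923, 0.2942, 0.2063]
eef_rot: [-0.002, 1.0, -0.0, -0.001]
ft_force: [-0.2, -0.9, -2.6]
width: 0.0497
grip_force: 25.0
```

>>> creep_tool([
  {"aperture": 0.04},
  {"aperture": 0.04},
])

```text
time: 13.3
ee_pos: [0.4956, 0.2898, 0.2075]
eef_rot: [0.001, 1.0, -0.001, -0.0]
ft_force: [-0.4, -0.3, -2.8]
width: 0.0497
grip_force: 25.0
```

```bash
python3 -c "
from h import *
look(['blue'],['blue'],'w2',z=(.173,0))
"
```

```text
t 13.3 tcp [0.4956 0.2898 0.2075] q [ 0.001  1.    -0.001 -0.   ]
lid_blue [0.4794 0.2797] res 151.7 [240.5 136.5 393.5 203.5]
base_blue [0.494  0.2909] res 82.3 [241.5 135.5 394.5 205.5]
```

View pics/w2.png

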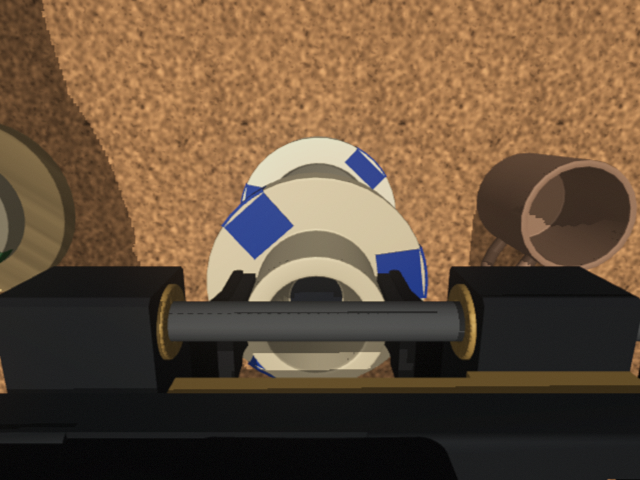

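The blue lid hangs over the blue base, whose edges at columns 241 and 394 and row 136 give a centre of about (.495,.291). Lowering now.

Scaled: 0.121 m / 0.75 = 0.1613, 0.001 m / 0.75 = 0.0013.

>>> creep_tool([
  {"xyz": [0,0.0013,0.0267],"aperture": 0.04},
  {"xyz": [0,0.0013,0.0667],"aperture": 0.04},
  {"xyz": [0,0.0013,0.1067],"aperture": 0.04},
  {"xyz": [0,0.0013,0.1333],"aperture": 0.04},
  {"xyz": [0,0.0013,0.1467],"aperture": 0.04},
  {"xyz": [0,0.0013,0.156],"aperture": 0.04},
  {"xyz": [0,0.0013,0.1613],"aperture": 0.04},
  {"xyz": [0,0.0013,0.1613],"aperture": 0.04},
])

```text
time: 14.25
ee_pos: [0.4955, 0.2924, 0.0874]
eef_rot: [0.0, 1.0, 0.0, 0.0]
ft_force: [-1.3, 1.1, -2.7]
width: 0.0493
grip_force: 25.0
```

>>> creep_tool([
  {"xyz": [0,0,0.0027],"aperture": 0.04},
  {"xyz": [0,0,0.0053],"aperture": 0.04},
  {"xyz": [0,0,0.008],"aperture": 0.04},
  {"xyz": [0,0,0.0093],"aperture": 0.04},
  {"xyz": [0,0,0.01],"aperture": 0.04},
  {"xyz": [0,0,0.01],"aperture": 0.04},
])

```text
time: 14.85
ee_pos: [0.4952, 0.2924, 0.0795]
eef_rot: [-0.0, 1.0, 0.0, -0.0]
ft_force: [0.7, 0.3, -3.8]
width: 0.0492
grip_force: 25.0
```

Not yet in contact; about 1.5 mm more.

Scaled: 0.0018 m / 0.75 = 0.0024, 0.001 m / 0.75 = 0.0013.

>>> creep_tool([
  {"xyz": [0,0,0.0013],"aperture": 0.04},
  {"xyz": [0,0,0.0024],"aperture": 0.04},
  {"xyz": [0,0,0.0024],"aperture": 0.04},
])

```text
time: 15.15
ee_pos: [0.4953, 0.2924, 0.0781]
eef_rot: [-0.0, 1.0, 0.0, 0.0]
ft_force: [-1.5, -0.9, 3.0]
width: 0.0495
grip_force: 25.0
```

Scaled: -0.135 m / 0.75 = -0.18, -0.13 m / 0.75 = -0.1733.

>>> creep_tool([
  {"aperture": 0.087},
  {"aperture": 0.087},
  {"aperture": 0.087},
  {"aperture": 0.087},
  {"xyz": [0,0,-0.0267],"aperture": 0.087},
  {"xyz": [0,0,-0.08],"aperture": 0.087},
  {"xyz": [0,0,-0.1333],"aperture": 0.087},
  {"xyz": [0,0,-0.1733],"aperture": 0.087},
  {"xyz": [-0.0267,-0.024,-0.18],"aperture": 0.087},
  {"xyz": [-0.0667,-0.0613,-0.18],"aperture": 0.087},
  {"xyz": [-0.1067,-0.0987,-0.18],"aperture": 0.087},
  {"xyz": [-0.1467,-0.136,-0.18],"aperture": 0.087},
])

```text
time: 16.35
ee_pos: [0.6062, 0.1895, 0.213]
eef_rot: [-0.0, 1.0, 0.0, 0.0]
ft_force: [0.5, 1.5, 0.1]
width: 0.087
grip_force: 0.0
```

>>> creep_tool([
  {"xyz": [-0.04,-0.0373,0],"aperture": 0.087},
  {"xyz": [-0.0667,-0.0613,0],"aperture": 0.087},
  {"xyz": [-0.0707,-0.0653,0],"aperture": 0.087},
  {"xyz": [-0.0707,-0.0653,0],"aperture": 0.087},
])

```text
time: 16.75
ee_pos: [0.6584, 0.1407, 0.2123]
eef_rot: [0.001, 1.0, -0.0, -0.0]
ft_force: [-1.1, 1.1, -0.2]
width: 0.0874
grip_force: 0.0
```

```bash
python3 -c "
from h import *
look(['red'],['yellow'])
cs={k:shot(k) for k in ['scene','side']}
for n,M in [('lid_blue',LID),('base_red',BASE)]:
    v=[(cs[k],mask(k,n)) for k in cs];v=[x for x in v if x[1] is not None]
    print(n,fit(v,M,[0,1,2,3],[.55,.1,.018]),len(v))
"
```

```text
t 16.75 tcp [0.6584 0.1407 0.2123] q [ 0.001  1.    -0.    -0.   ]
lid_red [0.6575 0.1405] res 0.5 [252.5 153.5 379.5 279.5]
base_yellow [0.6572 0.1413] res 0.6 [240.5 134.5 393.5 285.5]
lid_blue (array([0.49451822, 0.28861577, 0.04605568]), np.float64(9.786740905168529)) 2
base_red (array([ 0.63866362, -0.10646074,  0.00182358]), np.float64(0.7549886751095869)) 2
```

Scaled: 0.135 m / 0.75 = 0.18, 0.13 m / 0.75 = 0.1733.

>>> creep_tool([
  {"xyz": [0,0,0.04],"aperture": 0.087},
  {"xyz": [0,0,0.0933],"aperture": 0.087},
  {"xyz": [0,0,0.1467],"aperture": 0.087},
  {"xyz": [0,0,0.1733],"aperture": 0.087},
  {"xyz": [0,0,0.18],"aperture": 0.087},
  {"xyz": [0,0,0.18],"aperture": 0.087},
  {"xyz": [0,0,0.18],"aperture": 0.04},
  {"xyz": [0,0,0.18],"aperture": 0.04},
  {"xyz": [0,0,0.18],"aperture": 0.04},
  {"xyz": [0,0,0.18],"aperture": 0.04},
  {"xyz": [0,0,0.18],"aperture": 0.04},
  {"xyz": [0,0,0.18],"aperture": 0.04},
])

```text
time: 18.4
ee_pos: [0.6583, 0.1415, 0.0779]
eef_rot: [-0.0, 1.0, 0.0, 0.0]
ft_force: [-0.6, -0.3, 0.6]
width: 0.0496
grip_force: 25.0
```

>>> creep_tool([
  {"xyz": [0,0,-0.0133],"aperture": 0.04},
  {"xyz": [0,0,-0.0467],"aperture": 0.04},
  {"xyz": [0,0,-0.0867],"aperture": 0.04},
  {"xyz": [0,0,-0.1267],"aperture": 0.04},
  {"xyz": [0,0,-0.16],"aperture": 0.04},
  {"xyz": [0,0,-0.1733],"aperture": 0.04},
  {"xyz": [0,0,-0.1733],"aperture": 0.04},
])

```text
time: 19.1
ee_pos: [0.6587, 0.1415, 0.2091]
eef_rot: [-0.0, 1.0, 0.0, 0.001]
ft_force: [-0.0, 0.7, -3.6]
width: 0.0493
grip_force: 25.0
```

```bash
python3 -c "
from h import *
c=shot('scene','sc1')"
```

```text
(no output)
```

View pics/sc1.png

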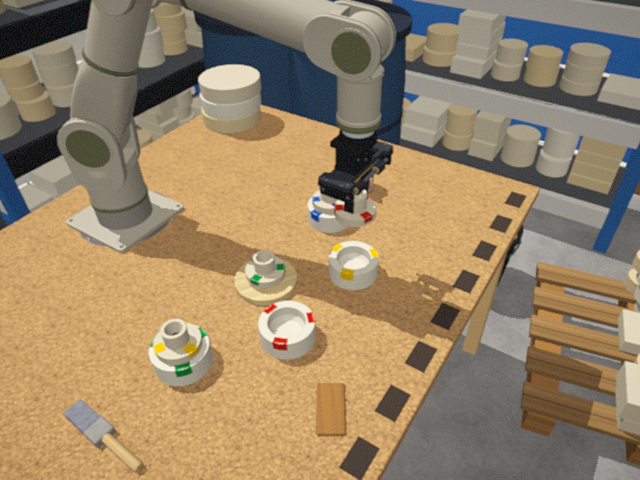

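The picture shows the red lid lifted, the red base (287,328) and yellow base (354,265) empty, and green parked at (264,268). Now red goes to its base.

Scaled: -0.249 m / 0.75 = -0.332, 0.02 m / 0.75 = 0.0267.

>>> creep_tool([
  {"xyz": [0.0027,-0.02,0],"aperture": 0.04},
  {"xyz": [0.0053,-0.0667,0],"aperture": 0.04},
  {"xyz": [0.0093,-0.12,0],"aperture": 0.04},
  {"xyz": [0.0133,-0.1733,0],"aperture": 0.04},
  {"xyz": [0.0187,-0.2267,0],"aperture": 0.04},
  {"xyz": [0.0227,-0.28,0],"aperture": 0.04},
  {"xyz": [0.0267,-0.32,0],"aperture": 0.04},
  {"xyz": [0.0267,-0.332,0],"aperture": 0.04},
  {"xyz": [0.0267,-0.332,0],"aperture": 0.04},
  {"xyz": [0.0267,-0.332,0],"aperture": 0.04},
])

```text
time: 20.15
ee_pos: [0.6379, -0.1066, 0.2067]
eef_rot: [-0.0, 1.0, 0.0, -0.001]
ft_force: [0.6, -0.5, -3.0]
width: 0.0497
grip_force: 25.0
```

```bash
python3 -c "
from h import *
c=look([],['red'])
b=mask('wrist','base_red'); print(fit([(c,b)],BASE,[0,1,2],[.638,-.107],fixz=0))"
```

```text
t 20.15 tcp [ 0.6379 -0.1066  0.2067] q [-0.     1.     0.    -0.001]
base_red [ 0.6369 -0.1074] res 86.6 [238.5 136.5 391.5 202.5]
(array([ 0.63855952, -0.10744681]), np.float64(1.5847723546960992))
```

Scaled: 0.121 m / 0.75 = 0.1613, 0.117 m / 0.75 = 0.156.

>>> creep_tool([
  {"xyz": [0,-0.0013,0.0267],"aperture": 0.04},
  {"xyz": [0,-0.0013,0.0667],"aperture": 0.04},
  {"xyz": [0,-0.0013,0.1067],"aperture": 0.04},
  {"xyz": [0,-0.0013,0.1333],"aperture": 0.04},
  {"xyz": [0,-0.0013,0.1467],"aperture": 0.04},
  {"xyz": [0,-0.0013,0.156],"aperture": 0.04},
  {"xyz": [0,-0.0013,0.1613],"aperture": 0.04},
  {"xyz": [0,-0.0013,0.1613],"aperture": 0.04},
])

```text
time: 21.1
ee_pos: [0.6386, -0.1085, 0.0871]
eef_rot: [-0.0, 1.0, 0.0, 0.0]
ft_force: [-0.0, 0.6, -3.6]
width: 0.05
grip_force: 25.0
```

>>> creep_tool([
  {"xyz": [0,0,0.0027],"aperture": 0.04},
  {"xyz": [0,0,0.0053],"aperture": 0.04},
  {"xyz": [0,0,0.008],"aperture": 0.04},
  {"xyz": [0,0,0.0093],"aperture": 0.04},
  {"xyz": [0,0,0.01],"aperture": 0.04},
  {"xyz": [0,0,0.01],"aperture": 0.04},
])

```text
time: 21.7
ee_pos: [0.6382, -0.1086, 0.0792]
eef_rot: [-0.0, 1.0, 0.0, -0.0]
ft_force: [0.9, -0.1, -3.7]
width: 0.0493
grip_force: 25.0
```

Scaled: 0.0018 m / 0.75 = 0.0024, 0.001 m / 0.75 = 0.0013.

>>> creep_tool([
  {"xyz": [0,0,0.0013],"aperture": 0.04},
  {"xyz": [0,0,0.0024],"aperture": 0.04},
  {"xyz": [0,0,0.0024],"aperture": 0.04},
])

```text
time: 22.0
ee_pos: [0.6384, -0.1086, 0.0779]
eef_rot: [-0.0, 1.0, 0.0, 0.0]
ft_force: [-2.7, 0.6, 2.1]
width: 0.0493
grip_force: 25.0
```

Scaled: -0.135 m / 0.75 = -0.18, -0.13 m / 0.75 = -0.1733.

>>> creep_tool([
  {"aperture": 0.087},
  {"aperture": 0.087},
  {"aperture": 0.087},
  {"aperture": 0.087},
  {"xyz": [0,0,-0.0267],"aperture": 0.087},
  {"xyz": [0,0,-0.08],"aperture": 0.087},
  {"xyz": [0,0,-0.1333],"aperture": 0.087},
  {"xyz": [0,0,-0.1733],"aperture": 0.087},
  {"xyz": [0.024,-0.0267,-0.18],"aperture": 0.087},
  {"xyz": [0.0587,-0.0667,-0.18],"aperture": 0.087},
  {"xyz": [0.0933,-0.1067,-0.18],"aperture": 0.087},
  {"xyz": [0.128,-0.1467,-0.18],"aperture": 0.087},
])

```text
time: 23.2
ee_pos: [0.5413, -0.2197, 0.2125]
eef_rot: [-0.0, 1.0, -0.0, 0.0]
ft_force: [1.3, -0.8, 0.7]
width: 0.087
grip_force: 0.0
```

>>> creep_tool([
  {"xyz": [0.0333,-0.0373,0],"aperture": 0.087},
  {"xyz": [0.06,-0.0667,0],"aperture": 0.087},
  {"xyz": [0.0667,-0.0753,0],"aperture": 0.087},
  {"xyz": [0.0667,-0.0753,0],"aperture": 0.087},
  {"xyz": [0.0667,-0.0753,0],"aperture": 0.087},
])

```text
time: 23.7
ee_pos: [0.4933, -0.274, 0.2124]
eef_rot: [-0.001, 1.0, 0.0, 0.0]
ft_force: [0.3, 0.8, 0.4]
width: 0.0871
grip_force: 0.0
```

```bash
python3 -c "
from h import *
look(['yellow'],['green'])
cs={k:shot(k) for k in ['scene','side']}
for n,M in [('lid_blue',LID),('base_blue',BASE),('base_yellow',BASE),('lid_red',LID)]:
    v=[(cs[k],mask(k,n)) for k in cs];v=[x for x in v if x[1] is not None]
    print(n,fit(v,M,[0,2,3] if n=='base_blue' else [0,1,2,3],[.55,.1,.018]),len(v))
"
```

```text
t 23.7 tcp [ 0.4933 -0.274   0.2124] q [-0.001  1.     0.     0.   ]
lid_yellow [ 0.4913 -0.2751] res 0.0 [250.5 151.5 378.5 278.5]
base_green [ 0.4913 -0.2752] res 0.6 [237.5 133.5 391.5 284.5]
lid_blue (array([0.49532508, 0.29095984, 0.04380758]), np.float64(0.5970284335951987)) 2
base_blue (array([0.49685956, 0.29075875, 0.00286705]), np.float64(0.7812406526713289)) 2
base_yellow (array([0.65863352, 0.14166481, 0.00152104]), np.float64(0.21154257676047905)) 2
lid_red (array([ 0.63357302, -0.10454939,  0.03758812]), np.float64(25.734445612945365)) 2
```

Blue is seated well (the red lid's fit is spoiled because the arm hides part of it). Now the yellow lid.

Scaled: 0.135 m / 0.75 = 0.18, 0.13 m / 0.75 = 0.1733.

>>> creep_tool([
  {"xyz": [0.0013,-0.0013,0.04],"aperture": 0.087},
  {"xyz": [0.002,-0.0013,0.0933],"aperture": 0.087},
  {"xyz": [0.002,-0.0013,0.1467],"aperture": 0.087},
  {"xyz": [0.002,-0.0013,0.1733],"aperture": 0.087},
  {"xyz": [0.002,-0.0013,0.18],"aperture": 0.087},
  {"xyz": [0.002,-0.0013,0.18],"aperture": 0.087},
  {"xyz": [0.002,-0.0013,0.18],"aperture": 0.04},
  {"xyz": [0.002,-0.0013,0.18],"aperture": 0.04},
  {"xyz": [0.002,-0.0013,0.18],"aperture": 0.04},
  {"xyz": [0.002,-0.0013,0.18],"aperture": 0.04},
  {"xyz": [0.002,-0.0013,0.18],"aperture": 0.04},
  {"xyz": [0.002,-0.0013,0.18],"aperture": 0.04},
])

```text
time: 25.55
ee_pos: [0.4909, -0.276, 0.0776]
eef_rot: [-0.0, 1.0, 0.0, 0.0]
ft_force: [-1.5, 1.3, 1.5]
width: 0.0495
grip_force: 25.0
```

>>> creep_tool([
  {"xyz": [0,0,-0.0133],"aperture": 0.04},
  {"xyz": [0,0,-0.0467],"aperture": 0.04},
  {"xyz": [0,0,-0.0867],"aperture": 0.04},
  {"xyz": [0,0,-0.1267],"aperture": 0.04},
  {"xyz": [0,0,-0.16],"aperture": 0.04},
  {"xyz": [0,0,-0.1733],"aperture": 0.04},
  {"xyz": [0,0,-0.1733],"aperture": 0.04},
])

```text
time: 26.25
ee_pos: [0.4912, -0.2764, 0.2086]
eef_rot: [-0.0, 1.0, -0.0, 0.001]
ft_force: [-0.7, -0.8, -2.2]
width: 0.0496
grip_force: 25.0
```

Scaled: 0.4175 m / 0.75 = 0.5567, -0.167 m / 0.75 = -0.2227.

>>> creep_tool([
  {"xyz": [-0.008,0.02,0],"aperture": 0.04},
  {"xyz": [-0.0267,0.0667,0],"aperture": 0.04},
  {"xyz": [-0.048,0.12,0],"aperture": 0.04},
  {"xyz": [-0.0693,0.1733,0],"aperture": 0.04},
  {"xyz": [-0.0907,0.2267,0],"aperture": 0.04},
  {"xyz": [-0.112,0.28,0],"aperture": 0.04},
  {"xyz": [-0.1333,0.3333,0],"aperture": 0.04},
  {"xyz": [-0.1547,0.3867,0],"aperture": 0.04},
  {"xyz": [-0.176,0.44,0],"aperture": 0.04},
  {"xyz": [-0.1973,0.4933,0],"aperture": 0.04},
  {"xyz": [-0.2133,0.5333,0],"aperture": 0.04},
  {"xyz": [-0.2227,0.5567,0],"aperture": 0.04},
])

```text
time: 27.45
ee_pos: [0.6571, 0.1452, 0.2045]
eef_rot: [-0.002, 1.0, 0.0, -0.002]
ft_force: [-0.7, -0.6, -1.8]
width: 0.0494
grip_force: 25.0
```

>>> creep_tool([
  {"aperture": 0.04},
  {"aperture": 0.04},
  {"aperture": 0.04},
])

```text
time: 27.75
ee_pos: [0.6574, 0.1398, 0.2066]
eef_rot: [0.001, 1.0, -0.0, -0.001]
ft_force: [-0.4, -1.4, -2.9]
width: 0.0495
grip_force: 25.0
```

```bash
python3 -c "
from h import *
c=look([],['yellow'])
b=mask('wrist','base_yellow'); print(fit([(c,b)],BASE,[0,1,2],[.658,.141],fixz=0))"
```

```text
t 27.75 tcp [0.6574 0.1398 0.2066] q [ 0.001  1.    -0.    -0.001]
base_yellow [0.6564 0.1409] res 82.7 [241.5 136.5 394.5 206.5]
(array([0.65802037, 0.14090971]), np.float64(1.635357229353815))
```

Scaled: 0.121 m / 0.75 = 0.1613, 0.117 m / 0.75 = 0.156.

>>> creep_tool([
  {"xyz": [0,0,0.0267],"aperture": 0.04},
  {"xyz": [0,0,0.0667],"aperture": 0.04},
  {"xyz": [0,0,0.1067],"aperture": 0.04},
  {"xyz": [0,0,0.1333],"aperture": 0.04},
  {"xyz": [0,0,0.1467],"aperture": 0.04},
  {"xyz": [0,0,0.156],"aperture": 0.04},
  {"xyz": [0,0,0.1613],"aperture": 0.04},
  {"xyz": [0,0,0.1613],"aperture": 0.04},
])

```text
time: 28.7
ee_pos: [0.658, 0.1414, 0.0869]
eef_rot: [-0.0, 1.0, 0.0, 0.0]
ft_force: [-0.0, 0.4, -2.3]
width: 0.0496
grip_force: 25.0
```

>>> creep_tool([
  {"xyz": [0,0,0.0027],"aperture": 0.04},
  {"xyz": [0,0,0.0053],"aperture": 0.04},
  {"xyz": [0,0,0.008],"aperture": 0.04},
  {"xyz": [0,0,0.01],"aperture": 0.04},
  {"xyz": [0,0,0.0113],"aperture": 0.04},
  {"xyz": [0,0,0.012],"aperture": 0.04},
  {"xyz": [0,0,0.012],"aperture": 0.04},
])

```text
time: 29.4
ee_pos: [0.6578, 0.1414, 0.0776]
eef_rot: [-0.0, 1.0, 0.0, 0.0]
ft_force: [-1.7, -0.6, 1.2]
width: 0.0493
grip_force: 25.0
```

Seated. Next, the parked green lid.

Scaled: -0.135 m / 0.75 = -0.18, -0.13 m / 0.75 = -0.1733.

>>> creep_tool([
  {"aperture": 0.087},
  {"aperture": 0.087},
  {"aperture": 0.087},
  {"aperture": 0.087},
  {"xyz": [0,0,-0.0267],"aperture": 0.087},
  {"xyz": [0,0,-0.08],"aperture": 0.087},
  {"xyz": [0,0,-0.1333],"aperture": 0.087},
  {"xyz": [0,0,-0.1733],"aperture": 0.087},
  {"xyz": [0.0307,-0.0267,-0.18],"aperture": 0.087},
  {"xyz": [0.0667,-0.0587,-0.18],"aperture": 0.087},
  {"xyz": [0.1067,-0.0933,-0.18],"aperture": 0.087},
  {"xyz": [0.1467,-0.128,-0.18],"aperture": 0.087},
])

```text
time: 30.6
ee_pos: [0.5466, 0.0445, 0.2124]
eef_rot: [-0.0, 1.0, 0.0, 0.0]
ft_force: [0.1, -1.3, 1.1]
width: 0.0869
grip_force: 0.0
```

>>> creep_tool([
  {"xyz": [0.04,-0.0347,0],"aperture": 0.087},
  {"xyz": [0.064,-0.0547,0],"aperture": 0.087},
  {"xyz": [0.068,-0.0587,0],"aperture": 0.087},
  {"xyz": [0.068,-0.0587,0],"aperture": 0.087},
  {"xyz": [0.068,-0.0587,0],"aperture": 0.087},
])

```text
time: 31.1
ee_pos: [0.4974, 0.0023, 0.2125]
eef_rot: [-0.001, 1.0, 0.0, 0.0]
ft_force: [-0.6, -0.7, -0.7]
width: 0.0869
grip_force: 0.0
```

```bash
python3 -c "
from h import *
look(['green'],[],z=(.018,0))
cs={k:shot(k) for k in ['scene','side']}
for n,M in [('base_green',BASE),('lid_yellow',LID),('base_yellow',BASE)]:
    v=[(cs[k],mask(k,n)) for k in cs];v=[x for x in v if x[1] is not None]
    print(n,fit(v,M,[0,2,3] if n=='base_yellow' else [0,1,2,3],[.55,.1,.018]),len(v))
"
```

```text
t 31.1 tcp [0.4974 0.0023 0.2125] q [-0.001  1.     0.     0.   ]
lid_green [4.967e-01 1.000e-04] res 0.5 [253.5 151.5 373.5 269.5]
base_green (array([ 0.49212579, -0.27486665,  0.00231757]), np.float64(0.8194317116728485)) 2
lid_yellow (array([ 0.65177254,  0.15413486, -0.01237742]), np.float64(13.27632252236097)) 2
base_yellow (array([0.65845732, 0.13979233, 0.0019796 ]), np.float64(1.4233825023789564)) 2
```

Scaled: 0.1585 m / 0.75 = 0.2113, 0.155 m / 0.75 = 0.2067.

>>> creep_tool([
  {"xyz": [0.0007,-0.0013,0.04],"aperture": 0.087},
  {"xyz": [0.0007,-0.0013,0.0933],"aperture": 0.087},
  {"xyz": [0.0007,-0.0013,0.1467],"aperture": 0.087},
  {"xyz": [0.0007,-0.0013,0.1867],"aperture": 0.087},
  {"xyz": [0.0007,-0.0013,0.2067],"aperture": 0.087},
  {"xyz": [0.0007,-0.0013,0.2113],"aperture": 0.087},
  {"xyz": [0.0007,-0.0013,0.2113],"aperture": 0.04},
  {"xyz": [0.0007,-0.0013,0.2113],"aperture": 0.04},
  {"xyz": [0.0007,-0.0013,0.2113],"aperture": 0.04},
  {"xyz": [0.0007,-0.0013,0.2113],"aperture": 0.04},
  {"xyz": [0.0007,-0.0013,0.2113],"aperture": 0.04},
  {"xyz": [0.0007,-0.0013,0.2113],"aperture": 0.04},
])

```text
time: 32.8
ee_pos: [0.4965, 0.0006, 0.0543]
eef_rot: [-0.0, 1.0, 0.0, 0.0]
ft_force: [-0.5, 0.8, 2.3]
width: 0.0497
grip_force: 25.0
```

>>> creep_tool([
  {"xyz": [0,0,-0.0133],"aperture": 0.04},
  {"xyz": [0,0,-0.0467],"aperture": 0.04},
  {"xyz": [0,0,-0.0933],"aperture": 0.04},
  {"xyz": [0,0,-0.14],"aperture": 0.04},
  {"xyz": [0,0,-0.1867],"aperture": 0.04},
  {"xyz": [0,0,-0.2067],"aperture": 0.04},
  {"xyz": [0,0,-0.2067],"aperture": 0.04},
])

```text
time: 33.5
ee_pos: [0.4973, 0.0003, 0.2115]
eef_rot: [0.0, 1.0, 0.0, 0.002]
ft_force: [-0.7, -0.0, -3.6]
width: 0.0492
grip_force: 25.0
```

Scaled: -0.2755 m / 0.75 = -0.3673, 0.005 m / 0.75 = 0.0067.

>>> creep_tool([
  {"xyz": [0.0013,-0.02,0],"aperture": 0.04},
  {"xyz": [0.0027,-0.0667,0],"aperture": 0.04},
  {"xyz": [0.004,-0.12,0],"aperture": 0.04},
  {"xyz": [0.0053,-0.1733,0],"aperture": 0.04},
  {"xyz": [0.0067,-0.2267,0],"aperture": 0.04},
  {"xyz": [0.0067,-0.28,0],"aperture": 0.04},
  {"xyz": [0.0067,-0.3333,0],"aperture": 0.04},
  {"xyz": [0.0067,-0.36,0],"aperture": 0.04},
  {"xyz": [0.0067,-0.3673,0],"aperture": 0.04},
  {"xyz": [0.0067,-0.3673,0],"aperture": 0.04},
  {"xyz": [0.0067,-0.3673,0],"aperture": 0.04},
])

```text
time: 34.6
ee_pos: [0.4913, -0.2736, 0.2081]
eef_rot: [-0.001, 1.0, 0.001, -0.001]
ft_force: [-0.3, 0.6, -2.8]
width: 0.0493
grip_force: 25.0
```

```bash
python3 -c "
from h import *
c=look([],['green'])
b=mask('wrist','base_green'); print(fit([(c,b)],BASE,[0,1,2],[.492,-.275],fixz=0))"
```

```text
t 34.6 tcp [ 0.4913 -0.2736  0.2081] q [-0.001  1.     0.001 -0.001]
base_green [ 0.4896 -0.2763] res 80.0 [236.5 135.5 388.5 207.5]
(array([ 0.49122652, -0.27633457]), np.float64(1.8072542115351098))
```

Scaled: 0.121 m / 0.75 = 0.1613, 0.117 m / 0.75 = 0.156.

>>> creep_tool([
  {"xyz": [0,0,0.0267],"aperture": 0.04},
  {"xyz": [0,-0.0013,0.0667],"aperture": 0.04},
  {"xyz": [0,-0.0013,0.1067],"aperture": 0.04},
  {"xyz": [0,-0.0013,0.1333],"aperture": 0.04},
  {"xyz": [0,-0.0013,0.1467],"aperture": 0.04},
  {"xyz": [0,-0.0013,0.156],"aperture": 0.04},
  {"xyz": [0,-0.0013,0.1613],"aperture": 0.04},
  {"xyz": [0,-0.0013,0.1613],"aperture": 0.04},
])

```text
time: 35.55
ee_pos: [0.4916, -0.2761, 0.0882]
eef_rot: [-0.0, 1.0, -0.0, 0.0]
ft_force: [-0.1, -0.0, -3.4]
width: 0.0492
grip_force: 25.0
```

>>> creep_tool([
  {"xyz": [0,0,0.0027],"aperture": 0.04},
  {"xyz": [0,0,0.0053],"aperture": 0.04},
  {"xyz": [0,0,0.008],"aperture": 0.04},
  {"xyz": [0,0,0.0093],"aperture": 0.04},
  {"xyz": [0,0,0.0107],"aperture": 0.04},
  {"xyz": [0,0,0.0113],"aperture": 0.04},
  {"xyz": [0,0,0.0113],"aperture": 0.04},
])

```text
time: 36.25
ee_pos: [0.4913, -0.2761, 0.0793]
eef_rot: [-0.0, 1.0, 0.0, -0.0]
ft_force: [-0.5, 0.3, -3.3]
width: 0.0494
grip_force: 25.0
```

Scaled: 0.0015 m / 0.75 = 0.002, 0.001 m / 0.75 = 0.0013.

>>> creep_tool([
  {"xyz": [0,0,0.0013],"aperture": 0.04},
  {"xyz": [0,0,0.002],"aperture": 0.04},
  {"xyz": [0,0,0.002],"aperture": 0.04},
])

```text
time: 36.55
ee_pos: [0.4914, -0.2762, 0.0783]
eef_rot: [-0.0, 1.0, 0.0, 0.0]
ft_force: [-2.4, 1.8, 4.5]
width: 0.0495
grip_force: 25.0
```

Contact. Release, rise high, and back off for the final check.

Scaled: -0.16 m / 0.75 = -0.2133, -0.15 m / 0.75 = -0.2.

>>> creep_tool([
  {"aperture": 0.087},
  {"aperture": 0.087},
  {"aperture": 0.087},
  {"aperture": 0.087},
  {"xyz": [0,0,-0.0267],"aperture": 0.087},
  {"xyz": [0,0,-0.08],"aperture": 0.087},
  {"xyz": [0,0,-0.1333],"aperture": 0.087},
  {"xyz": [0,0,-0.1867],"aperture": 0.087},
  {"xyz": [0,-0.0533,-0.2],"aperture": 0.087},
  {"xyz": [0,-0.1067,-0.2],"aperture": 0.087},
  {"xyz": [0.0267,-0.16,-0.2],"aperture": 0.087},
  {"xyz": [0.0533,-0.2133,-0.2],"aperture": 0.087},
])

```text
time: 37.75
ee_pos: [0.4511, -0.4373, 0.2278]
eef_rot: [-0.001, 1.0, -0.0, -0.0]
ft_force: [1.1, -0.6, -0.5]
width: 0.0867
grip_force: 0.0
```

>>> creep_tool([
  {"xyz": [0.0533,-0.04,0],"aperture": 0.087},
  {"xyz": [0.1067,-0.08,0],"aperture": 0.087},
  {"xyz": [0.1467,-0.1067,0],"aperture": 0.087},
  {"xyz": [0.1467,-0.1067,0],"aperture": 0.087},
  {"xyz": [0.1467,-0.1067,0],"aperture": 0.087},
])

```text
time: 38.25
ee_pos: [0.339, -0.5177, 0.2282]
eef_rot: [0.002, 1.0, -0.0, 0.0]
ft_force: [0.9, 0.4, 0.5]
width: 0.0871
grip_force: 0.0
```

```bash
python3 -c "
from h import *
cs={k:shot(k,k+'_end') for k in ['scene','side']}
for n in ['red','blue','green','yellow']:
  for p,M,i in [('lid_',LID,[0,1,2,3]),('base_',BASE,[0,2,3])]:
    v=[(cs[k],mask(k,p+n)) for k in cs];v=[x for x in v if x[1] is not None]
    x,e=fit(v,M,i,[.55,0,.02]); print(p+n,x.round(4),e.round(1),len(v))
"
```

```text
lid_red [ 0.6326 -0.102   0.0346] 0.0 1
base_red [ 0.6422 -0.1106  0.0111] 0.0 1
lid_blue [0.487  0.3039 0.0329] 0.3 1
base_blue [0.6737 0.114  0.0384] 0.0 1
lid_green [ 0.4923 -0.2757  0.0431] 0.6 2
base_green [ 0.4921 -0.2719  0.0049] 35.8 2
lid_yellow [0.66   0.1383 0.0456] 0.2 1
base_yellow [0.6745 0.1127 0.0367] 0.0 1
```

View pics/scene_end.png

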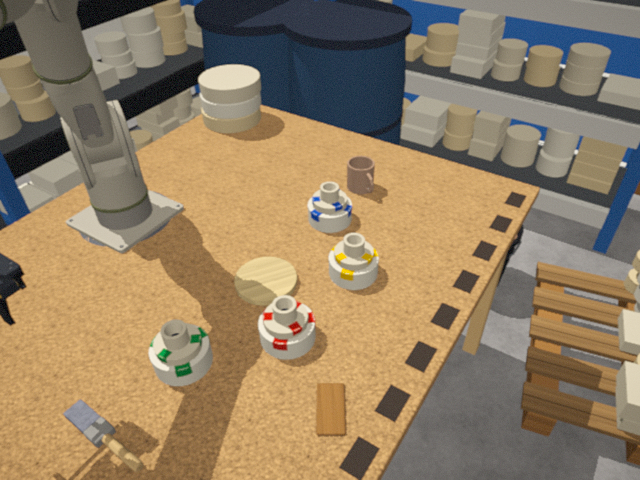

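View pics/side_end.png

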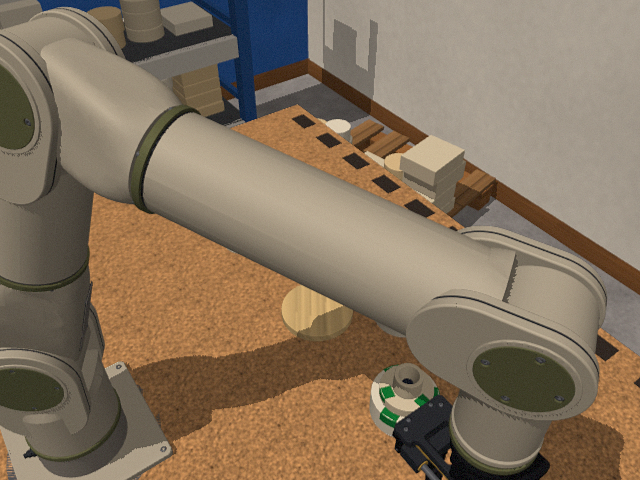

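All four lids in the scene view match their bases and stand level: blue (330,205), yellow (354,260), red (287,325), green (180,348). The board is empty and the mug is in place. In the side view the arm hides the rest, so I'll do a single-view check with heights held fixed.

```bash
python3 -c "
from h import *
c=shot('scene')
for n in ['red','blue','green','yellow']:
    a=mask('scene','lid_'+n); b=mask('scene','base_'+n); o=[]
    if a is not None: o.append(fit([(c,a)],LID,[0,1,2,3],[.55,0],fixz=.042))
    if b is not None: o.append(fit([(c,b)],BASE,[0,2,3],[.55,0],fixz=0))
    print(n,[(x.round(4),e.round(1)) for x,e in o])
print(mask('scene','cup'))
"
```

```text
red [(array([ 0.6374, -0.1078]), np.float64(0.8)), (array([ 0.6392, -0.1058]), np.float64(0.2))]
blue [(array([0.4937, 0.2934]), np.float64(0.5)), (array([0.4966, 0.2936]), np.float64(0.5))]
green [(array([ 0.4913, -0.2748]), np.float64(0.2)), (array([ 0.4897, -0.2734]), np.float64(0.2))]
yellow [(array([0.6581, 0.1418]), np.float64(0.2)), (array([0.6569, 0.1471]), np.float64(0.4))]
[346.5 155.5 374.5 193.5]
```

All lids fit at seated height (residuals under 1 px) and within tolerance, and the mug has not moved. Handing in.

```bash
python3 -c "
from bench import r
print(r.close_job())"
```

```text
the job is handed in; nothing more can be done
None
```

The job is handed in at about 38 s of the 128 s allowed: by my last camera check each of the four lids sits seated on the base of its own colour, the board is empty and the mug has not moved; the hand-in returned no verdict.

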